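Steady a rocking table easel with a wedge

ROBOT

A 6-joint arm with a two-finger parallel gripper is mounted at the origin on the work surface. World frame = base frame: x ahead of the robot, y to its left, z up, the work surface at z = 0. Lengths are in mm, angles in rad, forces in N, time in s.
With the tool pointing down it reaches from about 350 to 950 mm from the base axis. Payload 17.4 kg.
Tool frame: the origin (TCP) lies at the very end of the fingers, on their centre line; the grasp point (between the pads) lies 19 mm behind it; z points along the fingers, y is the line along which they close (so a half turn about z gives the same grasp; the last joint's range is limited). The gripper opens to 93 mm and grips with 3 to 60 N. Pads are 15 mm wide; open, the fingers measure 128 mm over their backs; the gripper's body (75 mm by 188 mm) begins 65 mm behind the grasp point.
Start: joints at [1.223, 0.116, 1.442, -0, 1.584, -0.038], TCP at [205.794, 642.869, 218.646] pointing down, gripper open.
Joint ranges: [-2.83, 2.83], [-0.83, 2.19], [0.07, 2.5], [-1.14, 4.28], [0.01, 3], [-2.97, 2.97]. Speed limits (rad/s): [1.89, 1.89, 2.22, 3.14, 3.14, 3.14].

INTERFACE

Orientations are given as a rotation vector (axis times angle).
In Python, from bench import * gives the robot as it stands.
- The arm moves only by the tool carry_out, never from a script. Its argument "series" is a list of rows, each an object with "hand": the gripper command: -1 is fully open, 1 is shut, values between are in proportion; "xyz": the shift along the world's x, y, z in mm, a list of three; "spin": the turn about the world's z in degrees. A call has 1 to 12 rows; each row shifts and turns the commanded pose from where the row before left it; what a row does not reach is not made up. A row lasts 1/8 s, in which the tool goes at most 62.5 mm and 10.7 degrees, less where a joint would pass 70% of its speed; a pose out of reach is approached as far as the arm can. A call with a gripper value outside its range is refused whole. The fingers move at their own pace and stop on an object; the grip force is fixed at half the most. Time passes only in rows, so rows that do not move let the fingers close. It gives the time, the measured TCP pose, the force, the opening and the grip force at its end, in the units of the state.
- read_state(): the state, without advancing time (a new reading comes with each control period).
- get_image(name): name is "scene" or "side" or "wrist"; returns (picture, depth): 480x640x3 uint8, red, green, blue; 480x640 float32, mm along the optical axis (not along the pixel's ray), 0 where there is no reading.
- calibration(name): a dict with "mtx" (3x3 intrinsics, pixels), "position" and "attitude" of the camera in the world; the wrist camera has in their place "T_tool_cam" (4x4, takes a point from camera to tool coordinates, whose origin is the TCP and whose axes are the flange's). Camera axes: x right, y down, z forward; pixel columns grow to the right and rows downward; lengths in mm; the calibration is good to about 2 mm. A picture is of the moment at which its call begins: read the wrist's pose just before it. calibration takes no time and is no camera call.
- close_job(): hands the job in; it is judged then, once.
The state is a dict: "t": time; "joint_pos": joint angles; "qd": joint speeds; "effort": joint torques, N m; "eef_pos": TCP position; "ee_rot": TCP orientation; "force": force on the tool from outside, world axes, zero at the start; "wrist_torque": the same for the moment, N m; "width": finger opening in mm; "grip_force": force on a finger pad.
Only numpy, scipy, OpenCV 4.12 (cv2) and the standard library are available. Lean on these libraries where they do the work, as an engineer would, in place of code of your own. Each camera call takes 0.05 s, during which the arm holds its last target. There are 200 camera calls.

TASK

The table easel rocks because its front foot nearest the wedge has lost its rubber pad: with your fingertips, push the loose wooden wedge along the table, thin end first, under the middle of that foot until it is snug, without jacking the easel up or shoving it along. Then press down with your fingertips on the end of the base rail above that foot to check that the easel no longer rocks, and take your hand away. Do not pick up the wedge or the easel, and leave everything else on the table where it lies.

Things in the scene. Friction and masses are not known exactly. Their poses are not given: they have to be found in the camera images.
- easel: Wooden table easel with canvas, loose, 2.6 kg. Base 300 (x) by 268 mm (y). Origin: centre of base at table height, z up, -x the front. Round feet at x +-130, y +-120 mm: three have rubber pads, the one at (-130, -120) is a bare stub. Stands level; dips towards the stub when that corner is pressed with 3 to 5 N. The canvas ledge, 150 mm up, is some 80 mm behind the front feet.
- short_foot (a point): Centre of the underside of the bare stub: 24 mm diameter, flat, 8 mm above the table while the easel stands level. The rail above it has its underside 20 mm over the table.
- base_corner (a point): Point on top of the base's side rail (front to back, 28 mm wide), straight above the stub, 54 mm over the table; the rail ends 20 mm further to the front.
- wedge: Loose wooden wedge before the stub, pointing roughly at it; 90 x 45 mm, 30 g. Origin: centre of its flat underside, z up. 15 mm thick at the blunt end (x = -45 mm), evenly down to 2 mm at the thin end (x = +45), 8 mm at x = +3.5. Slides with about 0.2 N; once snug against the stub the push rises steeply, and it stays by friction. Above some 10 N the easel may lift or slide.
- tube_a: Large aluminium paint tube, 150 mm long, 33 mm high, lying beside the wedge. Origin: middle of the underside.
- tube_b: Small aluminium paint tube, 120 mm long, 28 mm high. Origin: middle of the underside.
- offcut: Flat wooden offcut of stretcher bar, 120 x 45 x 20 mm, evenly thick (not a wedge). Origin: centre of the underside.
- tape: Roll of masking tape lying flat, 96 mm across, 25 mm high. Origin: centre of the underside.
- palette_knife: Palette knife, 215 mm long, lying on the palette. Origin: middle.
- brush_jar: Glass jar, 84 mm across and 105 mm high, with brushes standing to about 270 mm. Origin: centre of the underside.
- medium: Small amber bottle, 56 mm across, 125 mm high. Origin: centre of the underside.
Mind the look-alikes: they are no part of the job. What is shaped like the wedge but orange is not meant.

How it is judged:
By the outcome, as a careful person would: the job done as asked, in the order asked, and still so for the second after the job is handed in, with the robot touching nothing.
It also fails if it takes over 64 s, if anything falls off the work surface, if the arm or the gripper's body presses on something with over 40 N, if the wrist force passes 120 N, or if a joint passes its speed limit or range.

## Working session

There is one attempt and no reset: what is moved stays moved. The work goes in short steps, Python scripts to look and compute and a tool call to move; the robot and the scene stay as the last step left them, time stands still between calls to the robot, and variables do not carry over. Pictures are saved under pics/ and viewed, at most 10 in all, crops included, and the job is handed in when it is done.

Besides the shell and the picture viewer there is one more tool, called after ">>>" as name(argument=value, ...), one argument or row to a line, values as JSON. carry_out: Moves the arm, as the interface text tells. Its arguments: {"type":"object","properties":{"series":{"type":"array","items":{"type":"object","properties":{"hand":{"type":"number"},"xyz":{"type":"array","items":{"type":"number"}},"spin":{"type":"number"}}}}},"required":["series"]}

```bash
mkdir -p pics
cat > h.py <<'E'
from bench import *
import numpy as np, cv2
from scipy.spatial.transform import Rotation as R
def campose(name,st=None):
    c=calibration(name)
    if 'T_tool_cam' in c:
        T=np.eye(4);T[:3,:3]=R.from_rotvec(st['ee_rot']).as_matrix();T[:3,3]=st['eef_pos']
        T=T@np.array(c['T_tool_cam']);return np.array(c['mtx']),T[:3,:3],T[:3,3]
    a=np.array(c['attitude'],float)
    Rm=a if a.shape==(3,3) else R.from_rotvec(a).as_matrix()
    return np.array(c['mtx']),Rm,np.array(c['position'],float)
def cloud(name):
    st=read_state();im,d=get_image(name);K,Rm,p=campose(name,st)
    v,u=np.mgrid[0:480,0:640]
    P=np.stack([(u-K[0,2])/K[0,0]*d,(v-K[1,2])/K[1,1]*d,d],-1)@Rm.T+p
    P[d==0]=np.nan
    return im,d,P
E
python3 - <<'E'
from h import *
print({k:np.round(v,3) for k,v in read_state().items()})
for n in ('scene','side'):
    im,d,P=cloud(n);c=calibration(n);print(n,c)
    cv2.imwrite(f'pics/{n}.png',im[...,::-1]);np.savez(f'{n}.npz',im=im,P=P)
E
```

```text
{'t': np.float64(0.0), 'joint_pos': array([ 1.223,  0.116,  1.442,  0.   ,  1.584, -0.038]), 'qd': array([-0.002, -0.   , -0.   ,  0.   ,  0.001,  0.001]), 'effort': array([-1.0000e-03, -7.2127e+01, -6.2263e+01,  7.8000e-02,  2.4000e-02,
       -0.0000e+00]), 'eef_pos': array([205.73 , 642.665, 217.93 ]), 'ee_rot': array([-4.850e-01, -3.104e+00,  2.000e-03]), 'force': array([-0.115,  0.547,  0.311]), 'wrist_torque': array([-0.014,  0.016, -0.036]), 'grip_force': np.float64(0.0), 'width': np.float64(92.853)}
scene {'mtx': array([[533.08981608,   0.        , 315.21028215],
       [  0.        , 533.08981608, 238.47037172],
       [  0.        ,   0.        ,   1.        ]]), 'position': array([1407.79628503, -434.22744066,  782.67264109]), 'attitude': array([-1.94677129, -1.18692649,  0.61339339])}
side {'mtx': array([[499.91603433,   0.        , 322.15810992],
       [  0.        , 499.91603433, 243.36086858],
       [  0.        ,   0.        ,   1.        ]]), 'position': array([ 412.22096719, -795.89723092,  576.92257738]), 'attitude': array([-2.15929356,  0.20241914, -0.10322245])}
```

View pics/scene.png

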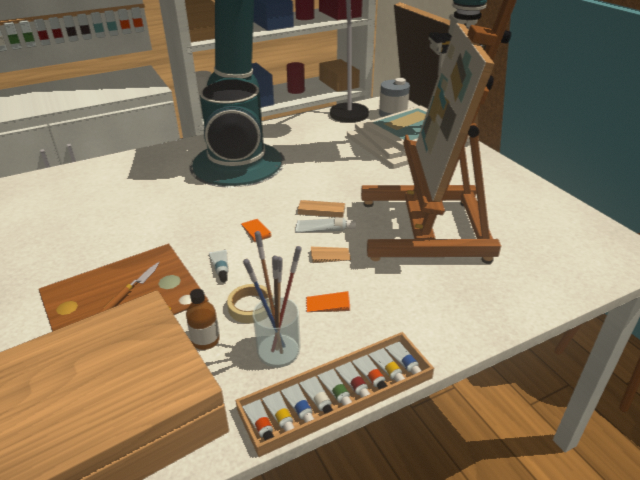

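View pics/side.png

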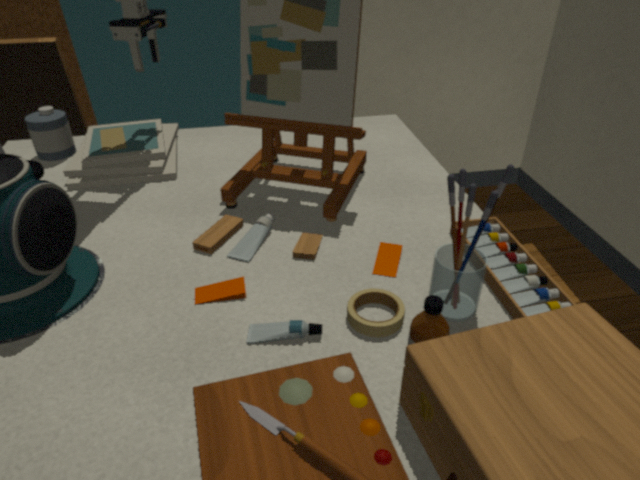

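The side and scene views show two bare-wood blocks. The one at side (308,246) / scene (330,254) is short and lies in front of the easel's right rail at side (331,208). The other, at side (218,233) / scene (322,208), is longer and looks like the offcut. The orange blocks at side (220,291) and (388,260) are decoys. I choose the short bare-wood one and will check it with a close crop and the depth data.

Run:
```python
from h import *
S={n:np.load(n+'.npz') for n in('scene','side')}
a=S['side']['im'][190:270,180:350];b=S['scene']['im'][170:280,240:400]
f=lambda x:cv2.resize(x,(790,int(790*x.shape[0]/x.shape[1])),interpolation=cv2.INTER_CUBIC)
cv2.imwrite('pics/crop.png',np.vstack([f(a)[:,:],f(b)])[:,:,::-1][:920:1])
o=np.vstack([f(a),f(b)]);o=cv2.resize(o,(500,int(500*o.shape[0]/o.shape[1])));cv2.imwrite('pics/crop.png',o[...,::-1]);print(o.shape)
for n,w in(('side',(235,270,285,330)),('scene',(238,270,300,360))):
    P=S[n]['P'][w[0]:w[1],w[2]:w[3]];im=S[n]['im'][w[0]:w[1],w[2]:w[3]]
    h=cv2.cvtColor(im,cv2.COLOR_RGB2HSV);m=(h[...,1]>90)&(P[...,2]<25)&(P[...,2]>0)
    q=P[m];print(n,len(q),np.nanmean(q,0),cv2.minAreaRect(q[:,:2].astype(np.float32)))
    A=np.c_[q[:,:2]-q[:,:2].mean(0),np.ones(len(q))];print(np.linalg.lstsq(A,q[:,2],rcond=None)[0])
# table height, rails
for n in S:
    P=S[n]['P'];t=P[(P[...,0]>350)&(P[...,0]<750)&(P[...,1]>-150)&(P[...,1]<150)&(abs(P[...,2])<6)];print('table',n,np.median(t[:,2]))
    h=cv2.cvtColor(S[n]['im'],cv2.COLOR_RGB2HSV)
    m=(P[...,2]>49)&(P[...,2]<60)&(P[...,1]>80)&(P[...,1]<700)&(P[...,0]>300)&(P[...,0]<900)&(h[...,1]>120)
    q=P[m];print(n,len(q),q.min(0),q.max(0),cv2.minAreaRect(q[:,:2].astype(np.float32)))
    np.save(n+'_rail.npy',q)
```

```text
(578, 500, 3)
side 530 [533.20461168  23.24363002   8.90179171] ((536.8450927734375, 33.856483459472656), (89.85891723632812, 45.63399887084961), 69.50363159179688)
[-0.03208346 -0.07935417  8.90179171]
scene 514 [539.20558064  31.53203154   7.70414122] ((537.056884765625, 35.88920593261719), (89.51905059814453, 53.01815414428711), 69.35833740234375)
[-0.07869019 -0.09902646  7.70414122]
table scene -0.42253572733591227
scene 2184 [371.79987667  96.81650533  49.0001856 ] [742.88717211 483.43765366  59.90748837] ((558.021240234375, 289.8355712890625), (299.202392578125, 272.5006103515625), 62.23475646972656)
table side 0.0946419750389964
side 2122 [373.65598993  95.21813615  49.00836544] [736.17260092 473.58669837  59.78852374] ((555.9241333007812, 286.2439880371094), (297.6986999511719, 266.7585754394531), 62.480350494384766)
```

View pics/crop.png

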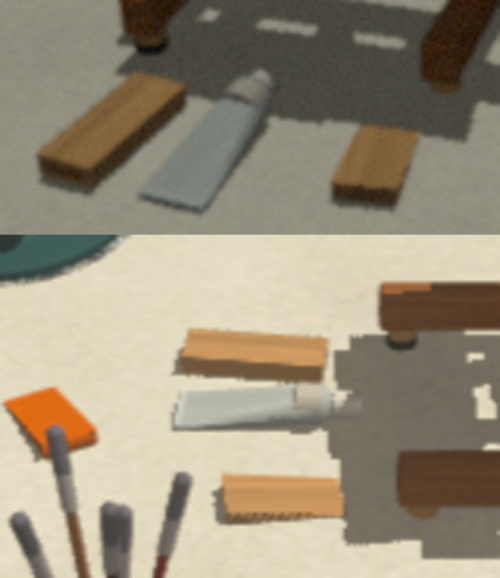

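The crop confirms that the wedge is the short block: it measures 90 x 45 mm and thins towards the easel. The longer block, left of the tube, is the even-thick offcut. Next I check that the arm's path past the easel is clear, and the gap to the tube.

Run:
```python
from h import *
Q=np.vstack([np.load(n+'.npz')['P'].reshape(-1,3) for n in('scene','side')]);Q=Q[~np.isnan(Q[:,0])]
r=np.hypot(Q[:,0],Q[:,1]);az=np.degrees(np.arctan2(Q[:,1],Q[:,0]))
for a in range(-20,110,10):
    m=(az>=a)&(az<a+10)&(r>250)&(r<900)&(Q[:,2]>80)
    print(a,m.sum(),np.percentile(r[m],[1,50]).round() if m.sum()>5 else '',Q[m,2].max().round() if m.sum() else '')
m=(Q[:,2]>12)&(Q[:,2]<40)&(Q[:,0]>420)&(Q[:,0]<520)&(Q[:,1]>-60)&(Q[:,1]<120)
print('tube',cv2.minAreaRect(Q[m,:2].astype(np.float32)))
for n in('scene','side'):
    q=np.load(n+'_rail.npy');q=q[(q[:,2]>51)&(q[:,2]<57)]
    c=np.array([557,288]);t=np.radians(62.4);M=np.array([[np.cos(t),np.sin(t)],[-np.sin(t),np.cos(t)]])
    e=(q[:,:2]-c)@M.T;k=(e[:,1]<-80)&(e[:,0]<-20);e=e[k]
    print(n,k.sum(),np.percentile(e,[1,50,99],0).round(1),np.polyfit(e[:,0],e[:,1],1).round(3))
```

```text
-20 5750 [735. 777.] 269.0
-10 0  
0 0  
10 2672 [640. 701.] 364.0
20 15518 [572. 670.] 489.0
30 9158 [519. 597.] 543.0
40 10 [530. 600.] 463.0
50 0  
60 1025 [581. 657.] 443.0
70 2455 [580. 634.] 441.0
80 0  
90 1224 [572. 602.] 127.0
100 380 [490. 522.] 385.0
tube ((462.481689453125, 45.98722839355469), (84.3267822265625, 140.69326782226562), 24.570199966430664)
scene 384 [[-146.8 -134.3]
 [ -79.2 -121.1]
 [ -21.3  -86.5]] [ 5.00000e-02 -1.16045e+02]
side 378 [[-149.1 -132.6]
 [ -85.7 -119.3]
 [ -21.6  -82.9]] [ 7.00000e-02 -1.12296e+02]
```

>>> carry_out(
  series=[
    {"hand":1,"xyz":[-15,-47,0]},
    {"hand":1,"xyz":[-15,-47,0]},
    {"hand":1,"xyz":[-15,-47,0]},
    {"hand":1,"xyz":[-15,-47,0]},
    {"hand":1,"xyz":[-15,-47,0]},
    {"hand":1,"xyz":[-15,-47,0]},
    {"hand":1,"xyz":[42,-23,0]},
    {"hand":1,"xyz":[42,-23,0]},
    {"hand":1,"xyz":[42,-23,0]},
    {"hand":1,"xyz":[33,-44,0]},
    {"hand":1,"xyz":[33,-44,0]},
    {"hand":1,"xyz":[33,-44,0]},
  ],
)

```text
$.series[0]: bad value
```

Run:
```python
from h import *
c=calibration('wrist');print(np.round(c['T_tool_cam'],2),c['mtx'][0])
```

```text
[[-0.0000e+00 -9.6000e-01 -2.9000e-01  7.9490e+01]
 [ 1.0000e+00 -0.0000e+00 -0.0000e+00  4.0000e-02]
 [-0.0000e+00 -2.9000e-01  9.6000e-01 -1.6548e+02]
 [ 0.0000e+00  0.0000e+00  0.0000e+00  1.0000e+00]] [349.94945916   0.         314.77549989]
```

>>> carry_out(
  series=[
    {"hand":1,"xyz":[-15,-47,0],"spin":0},
    {"hand":1,"xyz":[-15,-47,0],"spin":0},
    {"hand":1,"xyz":[-15,-47,0],"spin":0},
    {"hand":1,"xyz":[-15,-47,0],"spin":0},
    {"hand":1,"xyz":[-15,-47,0],"spin":0},
    {"hand":1,"xyz":[-15,-47,0],"spin":0},
    {"hand":1,"xyz":[42,-23,0],"spin":0},
    {"hand":1,"xyz":[42,-23,0],"spin":0},
    {"hand":1,"xyz":[42,-23,0],"spin":0},
    {"hand":1,"xyz":[33,-44,0],"spin":0},
    {"hand":1,"xyz":[33,-44,0],"spin":0},
    {"hand":1,"xyz":[33,-44,0],"spin":0},
  ],
)

```text
t: 1.6
eef_pos: [341.4, 158.2, 218.6]
ee_rot: [0.485, 3.104, 0.0]
force: [0.6, 0.6, 0.2]
width: 0.5
grip_force: 0.0
```

>>> carry_out(
  series=[
    {"hand":1,"xyz":[13,-49,0],"spin":0},
    {"hand":1,"xyz":[13,-49,0],"spin":0},
    {"hand":1,"xyz":[13,-49,0],"spin":0},
    {"hand":1,"xyz":[50,0,0],"spin":-9.8},
    {"hand":1,"xyz":[50,0,0],"spin":0},
    {"hand":1,"xyz":[0,0,0],"spin":0},
    {"hand":1,"xyz":[0,0,0],"spin":0},
  ],
)

```text
t: 2.48
eef_pos: [479.4, 12.9, 218.2]
ee_rot: [-0.747, -3.05, 0.0]
force: [0.6, -0.2, 0.4]
width: 0.2
grip_force: 0.0
```

Run:
```python
from h import *
im,d,P=cloud('wrist');cv2.imwrite('pics/w1.png',im[...,::-1]);np.savez('wrist.npz',im=im,P=P);print(read_state()['eef_pos'])
h=cv2.cvtColor(im,cv2.COLOR_RGB2HSV)
g=(P[...,0]>490)&(P[...,0]<600)&(P[...,1]>-40)&(P[...,1]<92)
m=g&(h[...,1]>80)&(P[...,2]<22)&(P[...,2]>-4)
q=P[m];rc=cv2.minAreaRect(q[:,:2].astype(np.float32));print('wedge',len(q),q.mean(0),rc)
A=np.c_[q[:,:2]-q[:,:2].mean(0),np.ones(len(q))];print(np.linalg.lstsq(A,q[:,2],rcond=None)[0])
m=(P[...,0]>370)&(P[...,0]<505)&(P[...,1]>-60)&(P[...,1]<160)&(P[...,2]>8)&(P[...,2]<40)&(h[...,1]<70)
q=P[m];print('tube',cv2.minAreaRect(q[:,:2].astype(np.float32)),q[:,0].max())
c=np.array([557,288]);t=np.radians(62.4);M=np.array([[np.cos(t),np.sin(t)],[-np.sin(t),np.cos(t)]])
q=P[(P[...,2]>48)&(P[...,2]<60)&(h[...,1]>80)]
e=(q[:,:2]-c)@M.T;k=(e[:,1]<-80)&(e[:,0]<-20)&(e[:,0]>-170);e=e[k];q=q[k]
print(k.sum(),q[:,2].mean(),np.percentile(e,[1,50,99],0).round(1),np.polyfit(e[:,0],e[:,1],1).round(3))
for lo in range(-150,-20,20):
    s=e[(e[:,0]>lo)&(e[:,0]<lo+20)]
    if len(s)>9: print(lo,len(s),np.percentile(s[:,1],[3,97]).round(1))
```

```text
[479.16944208  12.96263108 218.67571053]
wedge 3140 [535.57165031  34.88554538   7.76902797] ((537.3351440429688, 35.48689270019531), (91.82794952392578, 46.023441314697266), 69.17072296142578)
[-0.02663469 -0.1376673   7.76902797]
tube ((435.6604309082031, 82.49109649658203), (137.5230712890625, 44.64569854736328), 59.2980842590332) 481.8493677280594
3711 52.85714875324129 [[-148.8 -130.5]
 [ -77.9 -114.8]
 [ -20.8  -82.8]] [ 8.40000e-02 -1.07261e+02]
-150 532 [-130.  -104.5]
-130 512 [-130.1 -104.4]
-110 503 [-130.2 -104.5]
-90 510 [-130.  -104.5]
-70 511 [-130.1 -104.6]
-50 660 [-129.7  -82.9]
-30 483 [-129.   -82.4]
```

View pics/w1.png

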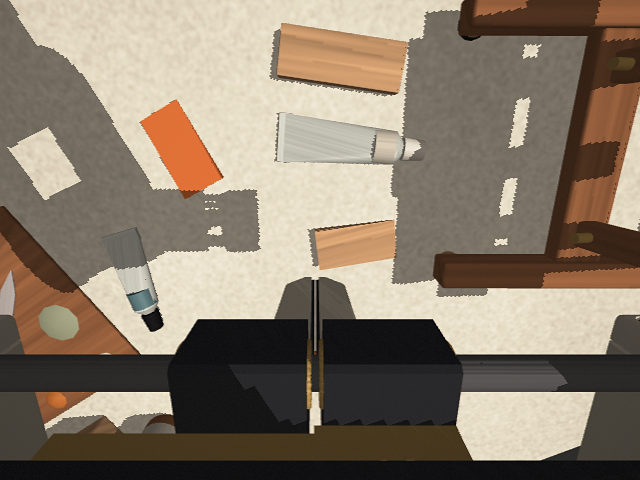

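The close view confirms the choice. The wedge, centred at pixel (355,245), measures 92 x 46 mm and thins towards the easel. The rail end over the stub is at (440,270), and the tube is well clear. Stub ≈ (601,119), easel yaw 62.4°. The wedge is 18 mm off sideways and 7° askew, so I first nudge it from its tube side.

>>> carry_out(
  series=[
    {"hand":1,"xyz":[16,39,-50],"spin":0},
    {"hand":1,"xyz":[0,0,-55],"spin":0},
    {"hand":1,"xyz":[0,0,-55],"spin":0},
    {"hand":1,"xyz":[0,0,-40],"spin":0},
    {"hand":1,"xyz":[0,0,-15],"spin":0},
    {"hand":1,"xyz":[0,0,0],"spin":0},
    {"hand":1,"xyz":[0,0,0],"spin":0},
  ],
)

```text
t: 3.4
eef_pos: [496.0, 50.2, 7.9]
ee_rot: [0.747, 3.049, 0.001]
force: [0.4, -0.4, -0.1]
width: 0.6
grip_force: 0.0
```

>>> carry_out(
  series=[
    {"hand":1,"xyz":[0,1,-4],"spin":0},
    {"hand":1,"xyz":[5,-2.5,0],"spin":0},
    {"hand":1,"xyz":[4,-2,0],"spin":0},
    {"hand":1,"xyz":[4,-2,0],"spin":0},
    {"hand":1,"xyz":[4,-2,0],"spin":0},
    {"hand":1,"xyz":[4,-2,0],"spin":0},
    {"hand":1,"xyz":[4,-2,0],"spin":0},
    {"hand":1,"xyz":[3.5,-1.5,0],"spin":0},
    {"hand":1,"xyz":[0,0,0],"spin":0},
    {"hand":1,"xyz":[0,0,0],"spin":0},
  ],
)

```text
t: 4.65
eef_pos: [523.5, 37.2, 1.8]
ee_rot: [-0.748, -3.051, 0.0]
force: [0.4, -0.6, -0.7]
width: 0.6
grip_force: 0.0
```

```bash
cat > w.py <<'E'
from h import *
def wedge(tag):
    im,d,P=cloud('side');np.savez('side2.npz',im=im,P=P)
    c=np.array([601,119]);t=np.radians(62.4);M=np.array([[np.cos(t),np.sin(t)],[-np.sin(t),np.cos(t)]])
    for n in('wrist','side','scene'):
        im,d,P=cloud(n);cv2.imwrite(f'pics/{tag}_{n}.png',im[...,::-1])
        h=cv2.cvtColor(im,cv2.COLOR_RGB2HSV)
        e=(P[...,:2]-c)@M.T
        m=(e[...,0]>-165)&(e[...,0]<-10)&(abs(e[...,1])<55)&(h[...,1]>80)&(h[...,0]>5)&(h[...,0]<25)&(P[...,2]<18)&(P[...,2]>0.5)
        m=cv2.morphologyEx(m.astype(np.uint8),cv2.MORPH_OPEN,np.ones((3,3)))>0
        q=e[m]
        if len(q)>40: print(n,len(q),cv2.minAreaRect(q.astype(np.float32)),q.min(0).round(1),q.max(0).round(1))
E
python3 -c "
from w import *
print(read_state()['eef_pos'],read_state()['force']);wedge('a')"
```

```text
[523.52013471  37.16416593   1.8143719 ] [ 0.43847286 -0.55296872 -0.65977972]
wrist 794 ((-105.63861846923828, 20.56281852722168), (5.1802568435668945, 89.37446594238281), 87.53875732421875) [-150.4   16.2] [-61.1  21.8]
side 582 ((-105.484619140625, 1.238759994506836), (94.90155029296875, 52.16291427612305), 0.06985736638307571) [-152.9  -24.9] [-58.   27.3]
scene 515 ((-104.88604736328125, -0.4685211181640625), (86.4647445678711, 53.14249801635742), 0.917725682258606) [-148.4  -27.6] [-61.7  25.4]
```

The wedge is now aligned and centred within about 1 mm. Next I back off, rise, turn 90° and go behind the blunt end.

>>> carry_out(
  series=[
    {"hand":1,"xyz":[-9,5,0],"spin":0},
    {"hand":1,"xyz":[0,0,30],"spin":0},
    {"hand":1,"xyz":[0,0,30],"spin":0},
    {"hand":1,"xyz":[0.9,-8.2,0],"spin":10},
    {"hand":1,"xyz":[0.9,-8.2,0],"spin":10},
    {"hand":1,"xyz":[0.9,-8.2,0],"spin":10},
    {"hand":1,"xyz":[0.9,-8.2,0],"spin":10},
    {"hand":1,"xyz":[0.9,-8.2,0],"spin":10},
    {"hand":1,"xyz":[0.9,-8.2,0],"spin":10},
    {"hand":1,"xyz":[0.9,-8.2,0],"spin":10},
    {"hand":1,"xyz":[0.9,-8.2,0],"spin":10},
    {"hand":1,"xyz":[0.9,-8.2,0],"spin":10},
  ],
)

```text
t: 6.35
eef_pos: [522.2, -31.5, 61.8]
ee_rot: [1.637, -2.682, -0.0]
force: [-0.1, 0.3, 0.1]
width: 0.4
grip_force: 0.0
```

>>> carry_out(
  series=[
    {"hand":1,"xyz":[0,0,0],"spin":0},
    {"hand":1,"xyz":[0,0,0],"spin":0},
  ],
)

```text
t: 6.6
eef_pos: [522.4, -31.3, 61.9]
ee_rot: [-1.623, 2.69, 0.0]
force: [0.4, -0.4, -0.8]
width: 0.8
grip_force: 0.0
```

```bash
python3 -c "
from w import *
s=read_state();y=R.from_rotvec(s['ee_rot']).as_matrix()[:,1];print(s['eef_pos'],s['force'],s['joint_pos'],np.degrees(np.arctan2(y[1],y[0])));wedge('b')"
```

```text
[522.43446229 -31.27458845  61.85356656] [ 0.43237105 -0.4376522  -0.82103132] [-1.08615015e-01 -1.29508720e-01  1.94498343e+00  1.44636209e-04
  1.32608791e+00 -2.76524282e+00] 152.21155346928387
wrist 95 ((-150.4913787841797, -2.4364395141601562), (6.972255706787109, 44.73164749145508), 8.084664344787598) [-151.   -24.3] [-144.    20.2]
side 559 ((-105.7329330444336, 1.3073806762695312), (94.73200988769531, 51.77321243286133), 0.5024709105491638) [-153.   -24.9] [-58.4  27. ]
scene 495 ((-107.54645538330078, -1.6929054260253906), (51.51869583129883, 82.67892456054688), 89.17814636230469) [-148.5  -27.1] [-65.9  24.6]
```

>>> carry_out(
  series=[
    {"hand":1,"xyz":[0,0,-30],"spin":0},
    {"hand":1,"xyz":[0,0,-22],"spin":0},
    {"hand":1,"xyz":[0,0,-5],"spin":0},
    {"hand":1,"xyz":[0,0,0],"spin":0},
    {"hand":1,"xyz":[1.9,3.5,0],"spin":0},
    {"hand":1,"xyz":[1.9,3.5,0],"spin":0},
    {"hand":1,"xyz":[1.9,3.5,0],"spin":0},
    {"hand":1,"xyz":[2.8,5.3,0],"spin":0},
    {"hand":1,"xyz":[2.8,5.3,0],"spin":0},
    {"hand":1,"xyz":[2.8,5.3,0],"spin":0},
    {"hand":1,"xyz":[2.8,5.3,0],"spin":0},
    {"hand":1,"xyz":[2.8,5.3,0],"spin":0},
  ],
)

```text
t: 8.3
eef_pos: [542.6, 5.7, 4.8]
ee_rot: [1.629, -2.686, -0.0]
force: [-0.2, 0.1, -0.8]
width: 0.5
grip_force: 0.1
```

>>> carry_out(
  series=[
    {"hand":1,"xyz":[2.8,5.3,0],"spin":0},
    {"hand":1,"xyz":[2.8,5.3,0],"spin":0},
    {"hand":1,"xyz":[2.8,5.3,0],"spin":0},
    {"hand":1,"xyz":[2.8,5.3,0],"spin":0},
    {"hand":1,"xyz":[2.8,5.3,0],"spin":0},
    {"hand":1,"xyz":[2.3,4.4,0],"spin":0},
    {"hand":1,"xyz":[1.4,2.7,0],"spin":0},
    {"hand":1,"xyz":[0,0,0],"spin":0},
    {"hand":1,"xyz":[0,0,0],"spin":0},
  ],
)

```text
t: 9.43
eef_pos: [560.0, 38.9, 4.8]
ee_rot: [1.629, -2.686, -0.0]
force: [0.4, 0.4, 0.4]
width: 0.4
grip_force: 0.0
```

```bash
python3 -c "
from w import *
s=read_state();print(s['eef_pos'],s['force']);wedge('c')"
```

```text
[560.01387223  38.86708219   4.83811129] [0.40035623 0.38346728 0.41932486]
wrist 334 ((-46.16273880004883, -8.910327911376953), (74.35660552978516, 10.00188159942627), 16.256277084350586) [-80.6 -23.9] [-10.    1.6]
side 164 ((-47.91568374633789, -18.287960052490234), (75.21485137939453, 24.168811798095703), 12.567437171936035) [-87.1 -24.8] [-10.2   0.8]
scene 386 ((-46.99338912963867, -3.42120361328125), (70.19812774658203, 49.6240119934082), 7.153110027313232) [-81.1 -27.3] [-11.4  23.7]
```

View pics/c_wrist.png

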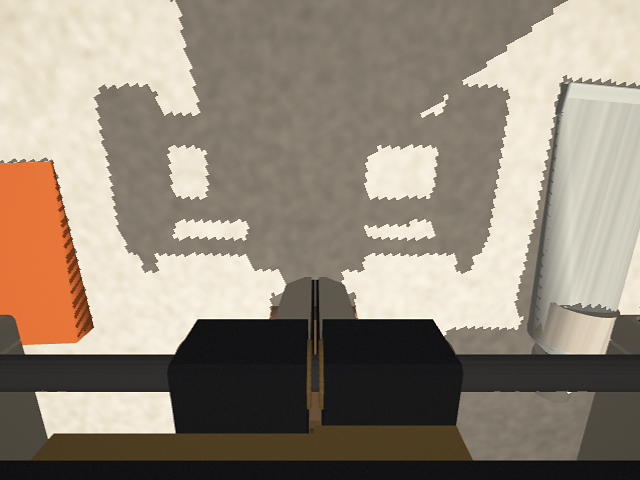

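The fingers are behind the blunt end and the wedge follows straight. The tube is at pixel (600,200) and an orange block at (40,250), both clear. About 33 mm to go.

>>> carry_out(
  series=[
    {"hand":1,"xyz":[1.9,3.5,0],"spin":0},
    {"hand":1,"xyz":[2.3,4.4,0],"spin":0},
    {"hand":1,"xyz":[2.3,4.4,0],"spin":0},
    {"hand":1,"xyz":[2.3,4.4,0],"spin":0},
    {"hand":1,"xyz":[1.9,3.5,0],"spin":0},
    {"hand":1,"xyz":[0.9,1.8,0],"spin":0},
    {"hand":1,"xyz":[0,0,0],"spin":0},
  ],
)

```text
t: 10.5
eef_pos: [571.5, 60.4, 4.9]
ee_rot: [1.628, -2.685, 0.001]
force: [-3.7, -6.7, 3.3]
width: 0.3
grip_force: 3.6
```

```bash
python3 -c "
from w import *
s=read_state();print(s['eef_pos'],s['force']);wedge('d')
a=cv2.imread('pics/d_side.png')[150:260,240:400];b=cv2.imread('pics/d_scene.png')[190:300,290:450]
cv2.imwrite('pics/d.png',np.vstack([cv2.resize(x,None,fx=2.7,fy=2.7,interpolation=2) for x in(a,b)]))"
```

```text
[571.47785271  60.42885153   4.86355534] [-3.69963438 -6.69251518  3.2793379 ]
wrist 91 ((-56.43568801879883, -1.8315601348876953), (44.583038330078125, 1.5280632972717285), 89.61421203613281) [-57.1 -24.1] [-55.5  20.5]
side 106 ((-38.31352233886719, -18.454551696777344), (58.08353805541992, 18.28053092956543), 10.5908842086792) [-68.3 -24.8] [-10.3  -4.2]
scene 248 ((-33.128196716308594, -5.382108688354492), (45.85792541503906, 45.668235778808594), 0.7446625828742981) [-55.8 -28.5] [-10.   17.5]
```

View pics/d.png

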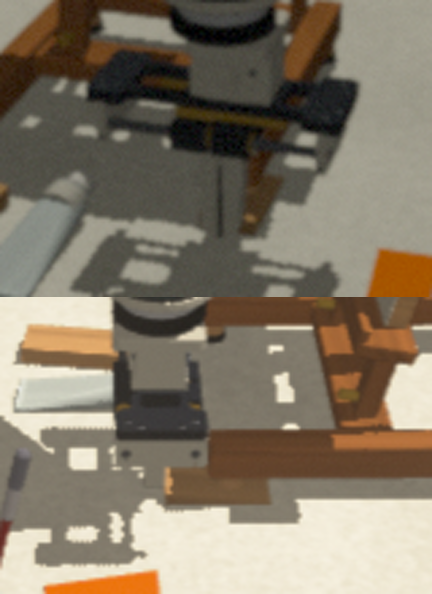

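The wedge is under the foot and the push has risen to about 7.7 N, so it is snug. The crop (lower half, scene view) shows it going under the rail end at about (230,485). I now check that the easel hasn't moved.

```bash
cat > e.py <<'E'
from h import *
c=np.array([557,288]);t=np.radians(62.4);M=np.array([[np.cos(t),np.sin(t)],[-np.sin(t),np.cos(t)]])
def rep(P,im,tag):
    h=cv2.cvtColor(im,cv2.COLOR_RGB2HSV);e=(P[...,:2]-c)@M.T
    m=(P[...,2]>48)&(P[...,2]<60)&(h[...,1]>100)&(abs(e[...,1])<150)&(abs(e[...,0])<165)
    for nm,s in(('R',e[...,1]<-100),('L',e[...,1]>100)):
        k=m&s;q=e[k];z=P[...,2][k]
        if len(q)<30: continue
        f=q[:,0]<-60
        print(tag,nm,len(q),'x',np.percentile(q[:,0],[1,99]).round(1),'y',np.percentile(q[:,1],[3,50,97]).round(1),'z front/back',z[f].mean().round(2) if f.any() else '',z[~f].mean().round(2))
if __name__=='__main__':
    for n in('scene','side'):
        o=np.load(n+'.npz');rep(o['P'],o['im'],n+' old')
        im,d,P=cloud(n);rep(P,im,n+' new')
    print(read_state()['force'])
E
python3 e.py
```

```text
scene old R 1156 x [-145.   145.2] y [-133.5 -121.8 -104.6] z front/back 52.65 52.71
scene old L 475 x [-146.1  147.7] y [105.5 116.7 133.4] z front/back 52.51 52.64
scene new R 1159 x [-145.2  145.2] y [-133.6 -122.  -104.4] z front/back 52.83 52.77
scene new L 433 x [-129.3  147.9] y [104.7 115.6 133.4] z front/back 52.5 52.56
side old R 765 x [-149.2  140.3] y [-132.5 -120.2 -103.3] z front/back 53.42 53.16
side old L 535 x [-149.2  119. ] y [103.3 117.1 131.9] z front/back 53.36 53.37
side new R 344 x [-144.   143.2] y [-132.8 -122.  -103.7] z front/back 51.42 53.34
side new L 532 x [-149.8  122.2] y [104.1 117.4 132.2] z front/back 53.34 53.29
[-3.39830563 -5.84436491  2.94282101]
```

Easel unmoved and level. Now I back straight off, rise, and go over the rail end.

>>> carry_out(
  series=[
    {"hand":1,"xyz":[-1.4,-2.7,0],"spin":0},
    {"hand":1,"xyz":[-3.7,-7.1,0],"spin":0},
    {"hand":1,"xyz":[-5.5,-10.6,0],"spin":0},
    {"hand":1,"xyz":[-5.5,-10.6,0],"spin":0},
    {"hand":1,"xyz":[0,0,0],"spin":0},
    {"hand":1,"xyz":[0,0,40],"spin":0},
    {"hand":1,"xyz":[0,0,45],"spin":0},
    {"hand":1,"xyz":[0,0,0],"spin":0},
    {"hand":1,"xyz":[0,0,0],"spin":0},
  ],
)

```text
t: 11.92
eef_pos: [555.4, 30.0, 89.4]
ee_rot: [1.629, -2.686, -0.0]
force: [0.5, -0.1, -1.0]
width: 0.4
grip_force: 0.0
```

```bash
python3 -c "
from w import *
s=read_state();print(s['eef_pos'],s['force']);wedge('f')
c=np.array([601,119]);t=np.radians(62.4);M=np.array([[np.cos(t),np.sin(t)],[-np.sin(t),np.cos(t)]])
for n in('scene','side'):
    im,d,P=cloud(n);e=(P[...,:2]-c)@M.T
    m=(e[...,0]>20)&(e[...,0]<120)&(abs(e[...,1])<100)&(P[...,2]>110)&(P[...,2]<350);print(n,m.sum(),np.percentile(e[m][:,0],[1,10]))"; python3 e.py
```

```text
[555.427649    30.00577075  89.37132537] [ 0.51779184 -0.06080787 -0.97973824]
side 310 ((-35.29047393798828, 1.7498607635498047), (50.17824172973633, 52.95846939086914), 0.5561560988426208) [-60.3 -24.8] [-10.2  28.3]
scene 281 ((-33.10008239746094, -3.420778274536133), (45.915409088134766, 49.77561569213867), 0.45819637179374695) [-55.9 -28.3] [-10.   21.5]
scene 887 [84.63050393 87.11092476]
side 445 [82.53015006 84.94395503]
scene old R 1156 x [-145.   145.2] y [-133.5 -121.8 -104.6] z front/back 52.65 52.71
scene old L 475 x [-146.1  147.7] y [105.5 116.7 133.4] z front/back 52.51 52.64
scene new R 1155 x [-144.4  145.4] y [-133.6 -121.8 -105. ] z front/back 52.58 52.84
scene new L 468 x [-145.3  147.5] y [105.5 116.9 134.1] z front/back 52.57 52.65
side old R 765 x [-149.2  140.3] y [-132.5 -120.2 -103.3] z front/back 53.42 53.16
side old L 535 x [-149.2  119. ] y [103.3 117.1 131.9] z front/back 53.36 53.37
side new R 486 x [-150.2   47.4] y [-132.4 -119.4 -103.6] z front/back 53.35 53.23
side new L 511 x [-148.9   63.8] y [104.7 117.7 131.9] z front/back 53.34 53.32
[-0.08668816 -0.70898697  0.07821398]
```

>>> carry_out(
  series=[
    {"hand":1,"xyz":[10.9,21.3,0],"spin":0},
    {"hand":1,"xyz":[10.9,21.3,0],"spin":0},
    {"hand":1,"xyz":[10.9,21.3,0],"spin":0},
    {"hand":1,"xyz":[10.9,21.3,0],"spin":0},
    {"hand":1,"xyz":[0,0,0],"spin":0},
    {"hand":1,"xyz":[0,0,-15],"spin":0},
    {"hand":1,"xyz":[0,0,-15],"spin":0},
    {"hand":1,"xyz":[0,0,0],"spin":0},
    {"hand":1,"xyz":[0,0,0],"spin":0},
  ],
)

```text
t: 13.45
eef_pos: [599.2, 114.8, 59.9]
ee_rot: [-1.628, 2.687, 0.0]
force: [-0.2, 0.5, -0.1]
width: 0.5
grip_force: 0.0
```

>>> carry_out(
  series=[
    {"hand":1,"xyz":[0,0,-2],"spin":0},
    {"hand":1,"xyz":[0,0,-2],"spin":0},
    {"hand":1,"xyz":[0,0,0],"spin":0},
  ],
)

```text
t: 13.82
eef_pos: [599.1, 115.1, 55.8]
ee_rot: [1.629, -2.686, -0.0]
force: [-0.0, 0.2, -0.9]
width: 0.0
grip_force: 0.0
```

>>> carry_out(
  series=[
    {"hand":1,"xyz":[0,0,-1],"spin":0},
    {"hand":1,"xyz":[0,0,-1],"spin":0},
    {"hand":1,"xyz":[0,0,0],"spin":0},
  ],
)

```text
t: 14.2
eef_pos: [599.2, 115.1, 54.2]
ee_rot: [-1.629, 2.686, -0.0]
force: [-1.7, -0.2, 4.0]
width: 0.5
grip_force: 2.5
```

>>> carry_out(
  series=[
    {"hand":1,"xyz":[0,0,-0.5],"spin":0},
    {"hand":1,"xyz":[0,0,0],"spin":0},
  ],
)

```text
t: 14.45
eef_pos: [599.3, 115.2, 54.2]
ee_rot: [-1.629, 2.686, -0.0]
force: [-4.9, -0.9, 10.3]
width: 0.6
grip_force: 5.1
```

10 N with no dip, so it is firm. I hold briefly, then leave.

>>> carry_out(
  series=[
    {"hand":1,"xyz":[0,0,0],"spin":0},
    {"hand":1,"xyz":[0,0,0],"spin":0},
    {"hand":1,"xyz":[0,0,0],"spin":0},
    {"hand":1,"xyz":[0,0,0],"spin":0},
  ],
)

```text
t: 14.95
eef_pos: [599.3, 115.2, 54.2]
ee_rot: [-1.628, 2.686, -0.0]
force: [-5.4, -0.2, 9.7]
width: 0.6
grip_force: 5.0
```

>>> carry_out(
  series=[
    {"hand":1,"xyz":[0,0,1.5],"spin":0},
    {"hand":1,"xyz":[0,0,10],"spin":0},
    {"hand":1,"xyz":[0,0,25],"spin":0},
    {"hand":1,"xyz":[-15,-28,10],"spin":0},
    {"hand":1,"xyz":[-20,-40,30],"spin":0},
    {"hand":1,"xyz":[-20,-45,30],"spin":0},
    {"hand":1,"xyz":[-20,-30,30],"spin":0},
    {"hand":1,"xyz":[-30,0,30],"spin":0},
    {"hand":1,"xyz":[0,0,0],"spin":0},
  ],
)

```text
t: 16.08
eef_pos: [493.9, -28.3, 223.2]
ee_rot: [-1.625, 2.684, -0.005]
force: [0.2, -0.2, -0.3]
width: 0.5
grip_force: 0.0
```

```bash
python3 -c "
from w import *
s=read_state();print(s['eef_pos'],s['force']);wedge('g')
a=cv2.imread('pics/g_side.png')[150:260,240:400];b=cv2.imread('pics/g_scene.png')[190:300,290:450]
cv2.imwrite('pics/g.png',np.vstack([cv2.resize(x,None,fx=2.7,fy=2.7,interpolation=2) for x in(a,b)]))"; python3 e.py | grep new
```

```text
[493.90997158 -28.29201294 223.22298768] [ 0.2150666  -0.21533287 -0.28466398]
side 305 ((-35.00849533081055, -2.6821250915527344), (44.91121292114258, 48.45869445800781), 88.0000228881836) [-59.3 -25.1] [-10.5  20.5]
scene 280 ((-33.11518096923828, -1.6117382049560547), (50.53424835205078, 44.32565689086914), 87.58191680908203) [-56. -26.] [-10.9  24.3]
scene new R 1157 x [-145.1  145.8] y [-133.8 -122.  -104.5] z front/back 52.69 52.75
scene new L 474 x [-146.4  148.1] y [104.5 116.7 134.8] z front/back 52.61 52.7
side new R 762 x [-149.4  140.8] y [-132.7 -120.4 -103.8] z front/back 53.4 53.35
side new L 522 x [-149.6  112. ] y [105.3 117.5 131.9] z front/back 53.28 53.33
```

View pics/g.png

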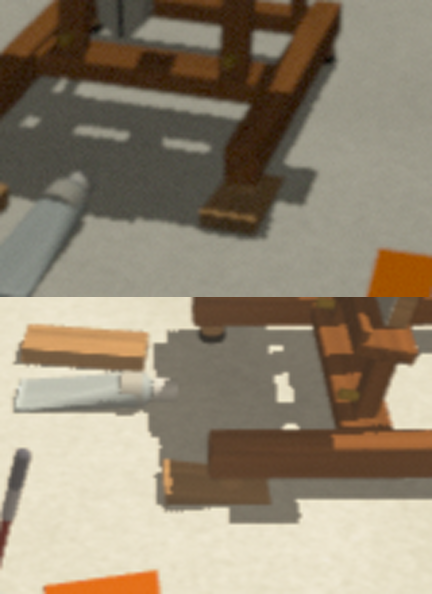

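The wedge sits centred under the stub, below the rail end at crop (240,190) in the upper half. The easel is unmoved and level, the hand is clear, and the tube and offcut are where they were. Handing in.

```bash
python3 -c "
from bench import *
print(close_job())"
```

```text
the job is handed in; nothing more can be done
None
```

The wedge is snug under the middle of the bare stub, the rail end held firm under a 10 N press without the easel moving, the hand is clear, and the job is handed in at about 16 s.

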